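# Check a frying pan with the surface thermometer

## Task

Slide the small frying pan along the counter, without lifting or tipping it, until it stands centred on the round marble inset. Then take the surface thermometer out of its stand and hold it upright with its sprung tip inside the small ring marked in the middle of the pan, pressing only lightly, so that the tip is pushed in about half-way. Finish while still holding it there, and leave everything else on the counter where it stands.

Things in the scene. Friction and masses are not known exactly. Their poses are not given: they have to be found in the camera images.
- inset: round pale marble inset, flush in the steel counter, 200 mm diameter; fixed, nothing to bump into; origin at its centre at counter height (z = 0). It lies left or right of the middle, the pan on the other side
- pan: small dark iron frying pan, about 0.7 kg, loose, slides on the counter; round, upright outer wall 170 mm diameter, 35 mm high, 4 mm thick; origin at the centre of the round part's underside (z = 0 on the counter). A round handle 16 mm thick runs from the rim along the pan's own -x (roughly towards the robot) to 193 mm from the origin; its underside is 20 mm above the counter at the rim, rising outwards
- pan_spot (a point): centre of the engraved ring (30 mm diameter) in the middle of the pan, on the upper face of the pan's floor, 6 mm above the pan's underside
- holder: fixed aluminium stand of the thermometer: foot disc 90 mm diameter, 8 mm thick, with an upright tube 40 mm diameter (bore 26 mm) whose rim is 110 mm above the counter; origin at the centre of the underside
- probe_grip (a point): centre of the handle of the surface thermometer (0.15 kg, loose), which stands upright in the holder, its collar on the holder's rim. Handle: white block 36 mm along its own x, 24 mm along its own y (grip it across y), 80 mm tall, from 40 mm below to 40 mm above this point. Own z is up along the thermometer. Raise it by at least 100 mm to clear the holder
- probe_tip (a point): end of the thermometer's sprung tip, on its axis, 141 mm below probe_grip while not pressed, and 15 mm above the counter in the holder. The tip is a 10 mm thick pin in a 14 mm thick stem; the stem hangs from a collar (40 mm diameter, 6 mm thick) whose underside is 95 mm above the unpressed tip end
- plunger (a joint): how far the sprung tip is pushed into the stem: 0 m = fully out, 0.014 m = bottomed out; it starts to give at about 0.9 N, and takes 3 N at half-way (0.007) and 5 N at the bottom (spring 300 N/m)
- canister: bystander, to be left alone: steel lidded canister, 90 mm diameter, 130 mm tall, on the opposite side from the holder; origin at the centre of its underside
- mug: bystander, to be left alone: white mug, 76 mm diameter, 85 mm tall, at the far side; origin at the centre of its underside
- salt: bystander, to be left alone: small white salt pot, 44 mm diameter, 74 mm tall, at the far side; origin at the centre of its underside
- tumbler: bystander, to be left alone: glass tumbler, 66 mm diameter, 85 mm tall, at the far side; origin at the centre of its underside
- bowl: bystander, to be left alone: bowl, 120 mm diameter, 50 mm tall, at the far side; origin at the centre of its underside
- spatula: bystander, to be left alone: wooden-handled spatula lying on the counter at the near left, origin at its underside
- spoon: bystander, to be left alone: spoon lying on the counter at the near right, origin at its underside
Not all that is in view belongs to the job. What is shaped like the holder but pink is not meant.

How it is judged (in metres and radians):
On the way, in this order (a step that is already met when the one before it is completed fails the run):
1. the pan stands at rest on the inset, centred within 15 mm (horizontal distance between pan and inset below 0.015 m and linear speed of pan below 0.01 m/s and height (world z) of pan below 0.004 m), for 0.3 s.
2. after that the thermometer is lifted out of its holder (z of probe_tip in the frame of holder above 0.1 m and contact force between the fingers and probe above 0.5 N), for 0.1 s.
At the end, for the whole second after the job is handed in: Through the last second: pan flat, at rest, centred within 15 mm on the inset; the thermometer held by the fingers, still, within 8 degrees of upright, its tip within 10 mm of the ring's centre, pressing on the pan with 0.8 to 6 N and pushed in by 2 to 12.5 mm, touching the holder no more (horizontal distance between pan and inset below 0.015 m and angle between pan's own z axis and vertical below 0.05 rad and linear speed of pan below 0.01 m/s and horizontal distance between probe_tip and pan_spot below 0.01 m and angle between probe_grip's own z axis and vertical below 0.14 rad and contact force between probe and pan between 0.8 and 6 N and value of joint plunger between 0.002 and 0.0125 m and contact force between the fingers and probe above 0.5 N and contact force between probe and holder below 0.05 N and linear speed of probe below 0.02 m/s); the arm keeps its last pose, push and grip.
It fails at once if the pan is lifted off the counter (height (world z) of pan above 0.02 m).
It fails at once if the pan is tipped (angle between pan's own z axis and vertical above 0.2 rad).
It fails at once if the thermometer is pressed hard on the pan (over 15 N) (contact force between probe and pan above 15 N).
It fails at once if a bystander (canister, mug, salt pot, tumbler, bowl, spatula or spoon) is moved by more than 30 mm or knocked over (distance of any of canister, mug, salt, tumbler, bowl, spatula, spoon from where it was at the start of the episode above 0.03 m or angle between any of canister, mug, salt, tumbler, bowl's own z axis and vertical above 0.5 rad).
It also fails if it takes over 64 s, if anything falls off the work surface, if the arm or the gripper's body presses on something with over 40 N, if the wrist force passes 120 N, or if a joint passes its speed limit or range.

## Robot

A 6-joint arm with a two-finger parallel gripper is mounted at the origin on the work surface. World frame = base frame: x ahead of the robot, y to its left, z up, the work surface at z = 0. Lengths are in m, angles in degrees, forces in N, time in s.
With the tool pointing down it reaches from about 0.375 to 0.9 m from the base axis. Payload 3.1 kg.
Tool frame: the origin (TCP) lies at the very end of the fingers, on their centre line; the grasp point (between the pads) lies 19 mm behind it (bot.hold_point_z is the z of the grasp point in the tool frame, in m); z points along the fingers, y is the direction in which the jaws open and shut (so a half turn about z gives the same grasp; the last joint's range is limited). The gripper opens to 87 mm and grips with 3 to 60 N. Pads are 19 mm wide; open, the fingers measure 117 mm over their backs; the gripper's body (75 mm by 190 mm) begins 51 mm behind the grasp point.
Start: joints at [-85.342, 30.224, 82.088, -0, 67.689, -10.227], TCP at [0.161, -0.604, 0.223] pointing down, gripper open.
Joint ranges: [-176.69, 176.69], [-43.24, 126.21], [12.49, 139.97], [-82, 262], [0, 151.66], [-163.58, 163.58]. Speed limits (degrees/s): [159.86, 159.86, 180, 180, 180, 180].

## Interface

Orientations are given as a 3x3 rotation matrix whose columns are the frame's x, y, z axes.
In Python, from rig import bot gives the robot as it stands.
- The arm moves only by the tool servo_tool, never from a script. Its argument "increments" is a list of rows, each a list of 3 entries, a list of its own where there are three numbers: the closure, from 0 (fully open) to 1 (shut), then the shift along the tool's x, y, z in mm, then the turn about the tool's z in degrees. In form: [[claw, [x, y, z], turn], ...]. A call has 1 to 5 rows; each row shifts and turns the commanded pose from where the row before left it, along the tool's axes as they then stand; what a row does not reach is not made up. A row lasts 1/8 s, in which the tool goes at most 62.5 mm and 10.7 degrees, less where a joint would pass 70% of its speed; a pose out of reach is approached as far as the arm can. A call with a gripper value outside its range is refused whole. The fingers move at their own pace and stop on an object; the grip force is fixed at half the most. Time passes only in rows, so rows that do not move let the fingers close. It gives the time, the measured TCP pose, the force and the opening at its end, in the units of the state.
- bot.read_state(): the state, without advancing time (a new reading comes with each control period).
- bot.capture(name): name is "scene" or "top"; returns (picture, depth): 480x640x3 uint8, blue, green, red; 480x640 float32, m along the optical axis (not along the pixel's ray), 0 where there is no reading.
- bot.camera_info(name): a dict with "K" (3x3 intrinsics, pixels), "distortion" ([k1, k2, p1, p2, k3] as OpenCV has them; the pictures are not rectified), "R" (3x3) and "t" (3): a world point X has camera coordinates R X + t. Camera axes: x right, y down, z forward; pixel columns grow to the right and rows downward; lengths in m; the calibration is good to about 2 mm. A picture is of the moment at which its call begins. camera_info takes no time and is no camera call.
- bot.hand_in(): hands the job in, once; it reports no verdict.
Trained networks look in the newest picture that a camera, given by its name, has taken for a name from the list of things; names that differ only in an ending like _2 or _b are one class to them, and where a whole thing is asked for, a point or a joint stands for the part that bears it (a point fixed in the world has none). Each returns a list of dicts, best first, with "p" (0 to 1); they miss things now and then, are a little off and sometimes report something else, mostly with a low value. They report only what shows in the picture. A call takes as long as a camera call. They do not tell look-alikes from the thing itself.
- bot.find_in(camera, thing): "bbox" ([left, top, right, bottom] in pixels, round what is visible of it).
- bot.trace(camera, thing): "region" (480x640 bool, what is visible of it) and "bbox" ([left, top, right, bottom] in pixels, round what is visible of it).
The state is a dict: "time_s": time; "joint_positions": joint angles; "qvel": joint speeds; "tau": joint torques, N m; "position": TCP position; "tcp_rot": TCP orientation; "force": force on the tool from outside, world axes, zero at the start; "moment": the same for the moment, N m; "opening": opening from 0.0 (shut) to 1.0 (fully open).
Only numpy, scipy, OpenCV 4.12 (cv2) and the standard library are available. Lean on these libraries where they do the work, as an engineer would, in place of code of your own. Each camera call takes 0.05 s, during which the arm holds its last target.

## Working session

There is one attempt and no reset: what is moved stays moved. The work goes in short steps, Python scripts to look and compute and a tool call to move; the robot and the scene stay as the last step left them, time stands still between calls to the robot, and variables do not carry over. Pictures are saved under pics/ and viewed, and the job is handed in when it is done.

Besides the shell and the picture viewer there is one more tool, called as a command line: name --argument value ..., lists and objects as JSON in quotes. servo_tool: Moves the arm, as the interface text tells. Its arguments: {"type":"object","properties":{"increments":{"type":"array","items":{"type":"array"}}},"required":["increments"]}

```bash
ls; mkdir -p pics; python3 - <<'E'
from rig import bot
import cv2, numpy as np
s=bot.read_state(); print(s['time_s'],s['position'],s['tcp_rot'],s['opening'],s['force'])
for c in ('scene','top'):
    p,d=bot.capture(c); cv2.imwrite(f'pics/{c}0.png',p); np.save(f'{c}_d0.npy',d)
    i=bot.camera_info(c); print(c,i)
E
```

```text
pics
0.0 [ 0.16052964 -0.60328426  0.22156635] [[ 9.66450622e-01  2.56852425e-01 -1.64814301e-04]
 [ 2.56852174e-01 -9.66448296e-01  2.15663699e-03]
 [ 3.94652940e-04 -2.12661607e-03 -9.99997661e-01]] 1.0003375607197182 [-0.73406237  0.67450786  0.21830177]
scene {'K': array([[450.74375098,   0.        , 317.38328992],
       [  0.        , 450.74375098, 238.65898767],
       [  0.        ,   0.        ,   1.        ]]), 'distortion': array([-0.02398624,  0.        ,  0.        ,  0.        ,  0.        ]), 'R': array([[-0.64043142,  0.76769563, -0.0221588 ],
       [ 0.55464194,  0.44235417, -0.704766  ],
       [-0.53124374, -0.46364449, -0.7090937 ]]), 't': array([ 0.35742725, -0.20632695,  1.22178645])}
top {'K': array([[485.17615127,   0.        , 311.93469499],
       [  0.        , 485.17615127, 240.19241767],
       [  0.        ,   0.        ,   1.        ]]), 'distortion': array([-0.06423,  0.     ,  0.     ,  0.     ,  0.     ]), 'R': array([[ 0.01748148, -0.99976689,  0.01267105],
       [-0.99467991, -0.01867649, -0.10130675],
       [ 0.10151978, -0.01083265, -0.99477454]]), 't': array([-0.00494668,  0.54990062,  0.99286021])}
```

View pics/scene0.png

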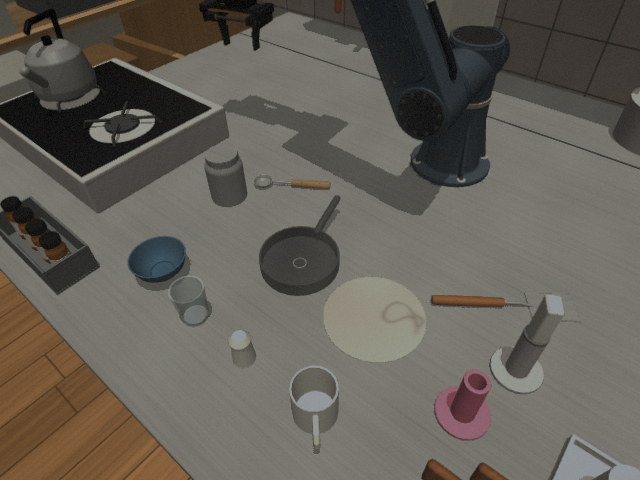

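View pics/top0.png

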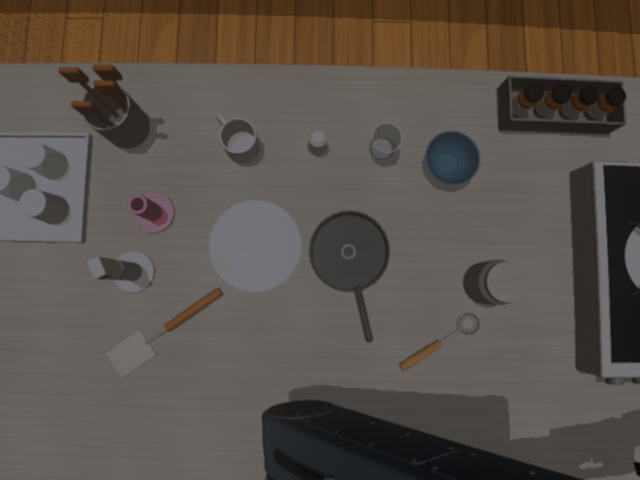

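The top view shows the pan at (349,251) with its handle to (368,340). The inset is at (255,246), the white/aluminium stand with the thermometer at (128,270), the pink look-alike at (150,210), and the canister at (500,283). The only thing that could be mistaken for the stand is the pink one, which is empty. Next I measure.

```bash
cat > h.py <<'E'
from rig import bot
import cv2, numpy as np
def cam(c):
    i=bot.camera_info(c); return i['K'],i['distortion'],i['R'],i['t']
def onplane(c,uv,z):
    K,D,R,t=cam(c); uv=np.asarray(uv,float).reshape(-1,1,2)
    n=cv2.undistortPoints(uv,K,D).reshape(-1,2); r=np.c_[n,np.ones(len(n))]@R  # R^T r
    o=-R.T@t; s=(z-o[2])/r[:,2]; return o+r*s[:,None]
def cloud(c,d,m):
    K,D,R,t=cam(c); v,u=np.nonzero(m&(d>0)); n=cv2.undistortPoints(np.c_[u,v].astype(float).reshape(-1,1,2),K,D).reshape(-1,2)
    P=np.c_[n,np.ones(len(n))]*d[v,u][:,None]; return (P-t)@R
def proj(c,X):
    K,D,R,t=cam(c); return cv2.projectPoints(np.asarray(X,float).reshape(-1,1,3),cv2.Rodrigues(R)[0],t,K,D)[0].reshape(-1,2)
def circ(P):
    A=np.c_[2*P[:,:2],np.ones(len(P))]; s=np.linalg.lstsq(A,(P[:,:2]**2).sum(1),rcond=None)[0]
    return s[:2],np.sqrt(s[2]+s[0]**2+s[1]**2)
E
python3 - <<'E'
from h import *
np.set_printoptions(precision=4,suppress=True)
for c in ('scene','top'):
    p,d=bot.capture(c)
    for th in ('inset','pan','holder','probe_grip','canister','spatula','spoon'):
        for r in bot.trace(c,th)[:3]:
            m=r['region']; P=cloud(c,d,m); 
            print(c,th,round(r['p'],2),np.round(r['bbox']),m.sum(),'med',np.median(P,0),'lo',np.percentile(P,2,axis=0),'hi',np.percentile(P,98,axis=0))
            cv2.imwrite(f'm_{c}_{th}.png',m.astype(np.uint8)*255) if r['p']>.5 else 0
            if th in('inset',):
                cs,_=cv2.findContours(m.astype(np.uint8),0,1); q=max(cs,key=len)[:,0]
                W=onplane(c,q,0); print('  circ',circ(W),(W.min(0)+W.max(0))/2)
            if th=='pan':
                for z0,z1 in((.030,.037),(.003,.009)):
                    Q=P[(P[:,2]>z0)&(P[:,2]<z1)]; print('  pan',z0,len(Q),circ(Q),np.median(Q,0))
E
```

```text
scene inset 0.83 [325. 276. 428. 365.] 7046 med [0.5465 0.1342 0.0008] lo [ 0.452   0.0403 -0.0017] hi [0.6315 0.2195 0.0035]
  circ (array([0.5399, 0.1286]), np.float64(0.0996131915310033)) [0.54   0.1284 0.    ]
scene inset 0.51 [227. 328. 258. 364.] 746 med [0.7704 0.0087 0.0527] lo [ 0.75   -0.0112  0.0054] hi [0.7834 0.0177 0.0744]
  circ (array([ 0.7525, -0.0202]), np.float64(0.03135987218848717)) [ 0.7529 -0.02    0.    ]
scene pan 0.83 [260. 196. 338. 295.] 4819 med [ 0.525  -0.0788  0.0077] lo [ 0.3857 -0.1529  0.0033] hi [0.6139 0.0102 0.0472]
  pan 0.03 576 (array([ 0.5294, -0.0724]), np.float64(0.08341055694789257)) [ 0.5285 -0.0713  0.0343]
  pan 0.003 2765 (array([ 0.5276, -0.0761]), np.float64(0.0552209176598681)) [ 0.5264 -0.0765  0.0065]
scene holder 0.92 [434. 369. 492. 441.] 2896 med [0.6225 0.352  0.0099] lo [0.5813 0.3106 0.0051] hi [0.6495 0.3902 0.1108]
scene holder 0.87 [492. 337. 543. 393.] 2216 med [0.496  0.3891 0.0089] lo [0.4509 0.3486 0.002 ] hi [0.5217 0.4276 0.1028]
scene canister 0.83 [205. 144. 252. 207.] 2172 med [ 0.4861 -0.3392  0.0905] lo [ 0.432
[... 1302 characters left out ...]
lo [0.4594 0.3694 0.1111] hi [0.4975 0.3975 0.1979]
top probe_grip 0.72 [306. 210. 392. 342.] 5515 med [ 0.525  -0.0799  0.0058] lo [ 0.3725 -0.1506  0.0014] hi [0.6065 0.0022 0.0484]
top canister 0.58 [462. 260. 523. 308.] 2347 med [ 0.466  -0.3469  0.1269] lo [ 0.4259 -0.3992  0.0091] hi [ 0.5058 -0.3209  0.1322]
top spatula 0.79 [104. 290. 226. 377.] 1909 med [0.3203 0.3676 0.0038] lo [ 0.2645  0.2024 -0.0012] hi [0.4357 0.4271 0.0208]
top spatula 0.31 [309. 214. 392. 342.] 5520 med [ 0.5252 -0.0793  0.0058] lo [ 0.3727 -0.1506  0.0014] hi [0.6065 0.0027 0.0484]
top spoon 0.68 [399. 314. 480. 367.] 888 med [ 0.3593 -0.3081  0.0125] lo [ 0.2885 -0.3534  0.0001] hi [ 0.4017 -0.1894  0.0213]
```

```bash
python3 - <<'E'
import cv2
a=cv2.imread('pics/scene0.png')[270:450,420:600]; b=cv2.imread('pics/top0.png')[180:310,60:240]
a=cv2.resize(a,(400,400),interpolation=2); b=cv2.resize(b,(400,289),interpolation=2)
b=cv2.copyMakeBorder(b,0,111,0,0,0); cv2.imwrite('pics/crop1.png',cv2.hconcat([a,b]))
E
```

```text
(no output)
```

View pics/crop1.png

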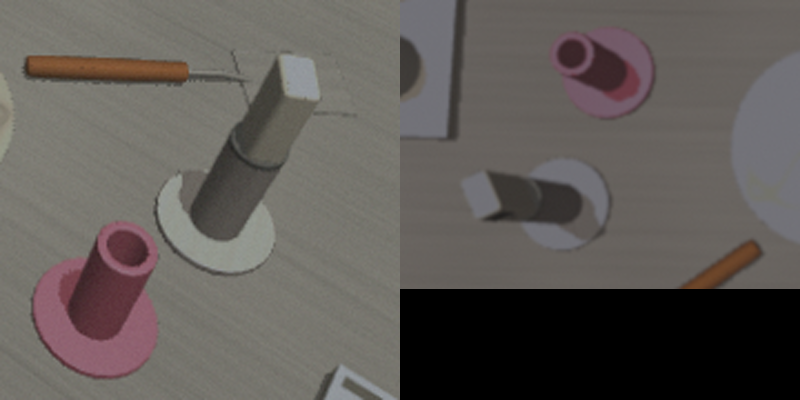

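The crop confirms it: the white stand holds the white-handled thermometer, and the pink one is empty. Next I measure the yaw of the thermometer handle and of the pan handle.

```bash
python3 - <<'E'
from h import *
np.set_printoptions(precision=4,suppress=True)
for c in('top','scene'):
    d=np.load(f'{c}_d0.npy')
    P=cloud(c,d,np.ones_like(d,bool))
    near=np.hypot(P[:,0]-.48,P[:,1]-.385)<.06
    Q=P[near&(P[:,2]>.188)&(P[:,2]<.21)]
    r=cv2.minAreaRect(Q[:,:2].astype(np.float32)*1000); print(c,len(Q),r,np.median(Q,0), np.percentile(Q[:,2],[5,50,95]))
    F=P[near&(P[:,2]>.005)&(P[:,2]<.011)];print(' foot',len(F),cv2.minEnclosingCircle(F[:,:2].astype(np.float32)*1000))
    H=P[(P[:,0]<.43)&(P[:,0]>.33)&(abs(P[:,1]+.1)<.05)&(P[:,2]>.03)&(P[:,2]<.07)]
    print(' handle',len(H),cv2.fitLine(H[:,:2].astype(np.float32),2,0,.01,.01).ravel(),H[:,0].min())
    R=P[(np.hypot(P[:,0]-.528,P[:,1]+.073)<.12)&(P[:,0]>.46)&(P[:,2]>.031)&(P[:,2]<.04)]
    print(' rim',len(R),circ(R),cv2.minEnclosingCircle(R[:,:2].astype(np.float32)*1000))
E
```

```text
top 279 ((478.72021484375, 386.22955322265625), (37.25891876220703, 23.287498474121094), 25.872684478759766) [0.4783 0.3851 0.1948] [0.1901 0.1948 0.1977]
 foot 710 ((472.9855651855469, 388.6212463378906), 48.914329528808594)
 handle 341 [ 0.9732  0.2299  0.3866 -0.1041] 0.3420378755454911
 rim 388 (array([ 0.5291, -0.0723]), np.float64(0.08254765414187147)) ((528.99951171875, -72.57846069335938), 84.84876251220703)
scene 390 ((481.1861267089844, 387.6943054199219), (37.353187561035156, 24.34064483642578), 27.731163024902344) [0.4843 0.3878 0.1946] [0.1895 0.1946 0.1965]
 foot 1214 ((480.8164367675781, 388.8778381347656), 45.47884750366211)
 handle 213 [ 0.9755  0.2202  0.3897 -0.102 ] 0.344511341470542
 rim 440 (array([ 0.5314, -0.0722]), np.float64(0.08256023360751426)) ((530.871337890625, -72.85881805419922), 86.21116638183594)
```

servo_tool --increments '[[0,[0,0,0],8.9],[0,[0,0,0],8.9],[0,[20,-32,0],0],[0,[31,-50,0],0],[0,[31,-50,0],0]]'

```text
time_s: 1.52
position: [0.2498, -0.4753, 0.2225]
tcp_rot: [[0.999, -0.052, 0.0], [-0.052, -0.999, -0.0], [0.0, 0.0, -1.0]]
force: [1.0, -0.2, 0.7]
opening: 1.0
```

servo_tool --increments '[[0,[31,-50,0],0],[0,[31,-50,0],0],[0,[31,-50,0],0],[0,[31,-50,0],0],[0,[31,-50,0],0]]'

```text
time_s: 2.15
position: [0.4178, -0.2332, 0.2229]
tcp_rot: [[0.999, -0.051, 0.001], [-0.051, -0.999, -0.001], [0.001, 0.001, -1.0]]
force: [0.7, -0.6, 0.1]
opening: 1.003
```

servo_tool --increments '[[0,[31,-50,0],0],[0,[30,-50,0],0],[0,[20,-32,0],0],[0,[10,-20,0],0],[0,[0,0,0],0]]'

```text
time_s: 2.78
position: [0.5159, -0.086, 0.2226]
tcp_rot: [[0.999, -0.048, 0.0], [-0.048, -0.999, -0.0], [0.0, 0.0, -1.0]]
force: [-0.6, -0.4, 0.3]
opening: 1.003
```

servo_tool --increments '[[0,[13,-14,20],0],[0,[0,0,45],0],[0,[0,0,45],0],[0,[0,0,30],0],[0,[0,0,0],0]]'

```text
time_s: 3.4
position: [0.5269, -0.0745, 0.0807]
tcp_rot: [[0.999, -0.052, -0.005], [-0.052, -0.999, 0.002], [-0.005, -0.001, -1.0]]
force: [-0.5, -0.5, 0.3]
opening: 1.003
```

```bash
python3 - <<'E'
from h import *
p,d=bot.capture('scene'); cv2.imwrite('pics/s1.png',p)
p,d=bot.capture('top'); cv2.imwrite('pics/t1.png',p); print(bot.read_state()['position'])
E
```

```text
[ 0.52934273 -0.07494107  0.08317854]
```

View pics/s1.png

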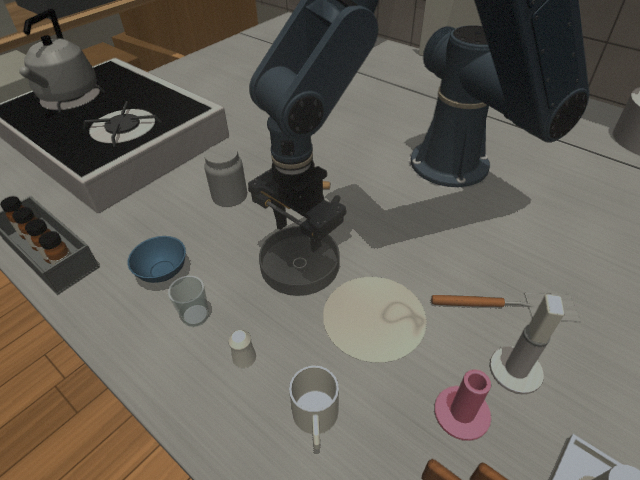

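The fingers hang centred over the pan, at about (295,215). I lower them inside the rim.

servo_tool --increments '[[0,[0,0,25],0],[0,[0,0,20],0],[0,[0,0,14],0],[0,[0,0,8],0],[0,[0,0,0],0]]'

```text
time_s: 4.12
position: [0.5291, -0.0741, 0.0157]
tcp_rot: [[0.999, -0.051, 0.0], [-0.051, -0.999, -0.0], [0.0, 0.0, -1.0]]
force: [-0.3, -0.4, -0.4]
opening: 1.001
```

servo_tool --increments '[[0,[0,-8,0],0],[0,[0,-8,0],0],[0,[0,-8,0],0],[0,[0,-10,0],0],[0,[0,-12,0],0]]'

```text
time_s: 4.75
position: [0.5323, -0.0285, 0.0159]
tcp_rot: [[0.999, -0.05, 0.002], [-0.05, -0.999, -0.002], [0.002, 0.002, -1.0]]
force: [-0.4, -5.4, 1.4]
opening: 1.001
```

servo_tool --increments '[[0,[0,-15,0],0],[0,[0,-15,0],0],[0,[0,-15,0],0],[0,[0,-15,0],0],[0,[0,-15,0],0]]'

```text
time_s: 5.38
position: [0.5356, 0.0467, 0.0158]
tcp_rot: [[0.999, -0.05, 0.001], [-0.05, -0.999, -0.001], [0.001, 0.001, -1.0]]
force: [-0.6, -5.8, 2.3]
opening: 0.996
```

servo_tool --increments '[[0,[0,-12,0],0],[0,[0,-8,0],0],[0,[0,-4,0],0],[0,[0,0,0],0],[0,[0,0,0],0]]'

```text
time_s: 6.0
position: [0.5364, 0.071, 0.0156]
tcp_rot: [[0.999, -0.051, 0.0], [-0.051, -0.999, 0.0], [0.0, -0.0, -1.0]]
force: [0.8, -0.8, 1.5]
opening: 1.002
```

```bash
cat > pan.py <<'E'
from h import *
np.set_printoptions(precision=4,suppress=True)
import sys
n=sys.argv[1]
for c in('top','scene'):
    p,d=bot.capture(c); cv2.imwrite(f'pics/{c}_{n}.png',p)
    r=bot.trace(c,'pan')
    if not r: print(c,'none'); continue
    m=cv2.dilate(r[0]['region'].astype(np.uint8),np.ones((5,5)))>0
    P=cloud(c,d,m); R=P[(P[:,2]>.030)&(P[:,2]<.038)&(P[:,0]>.455)]
    print(c,round(r[0]['p'],2),r[0]['bbox'],len(R),circ(R),cv2.minEnclosingCircle(R[:,:2].astype(np.float32)*1000))
print(bot.read_state()['position'],bot.read_state()['force'],bot.read_state()['time_s'])
E
python3 pan.py 2
```

```text
top 0.61 [301.2, 213.9, 334.9, 341.9] 177 (array([0.5338, 0.0445]), np.float64(0.08213732166487667)) ((532.261474609375, 16.06827163696289), 77.1159896850586)
scene 0.86 [299.8, 219.8, 377.6, 329.9] 363 (array([0.5426, 0.0457]), np.float64(0.07754237256874813)) ((543.899169921875, 44.78528594970703), 84.44209289550781)
[0.5364 0.071  0.0155] [ 0.732   0.3013 -0.7049] 6.2
```

View pics/scene_2.png

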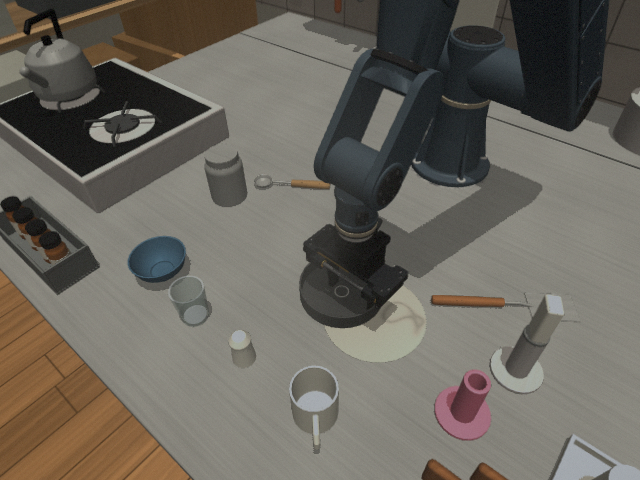

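The pan follows the leading finger and now sits at about y=0.046, so about 82 mm remains.

servo_tool --increments '[[0,[0,-8,0],0],[0,[0,-12,0],0],[0,[0,-15,0],0],[0,[0,-15,0],0],[0,[0,-12,0],0]]'

```text
time_s: 6.82
position: [0.5391, 0.1324, 0.0155]
tcp_rot: [[0.999, -0.05, -0.001], [-0.05, -0.999, -0.001], [-0.001, 0.001, -1.0]]
force: [0.1, -6.5, 1.9]
opening: 1.0
```

servo_tool --increments '[[0,[0,-8,0],0],[0,[0,-5,0],0],[0,[0,-2,0],0],[0,[0,0,0],0],[0,[0,0,0],0]]'

```text
time_s: 7.45
position: [0.5399, 0.1475, 0.0155]
tcp_rot: [[0.999, -0.051, -0.001], [-0.051, -0.999, -0.0], [-0.001, 0.0, -1.0]]
force: [-1.3, -4.9, 1.4]
opening: 1.0
```

```bash
python3 pan.py 3
```

```text
top 0.62 [253.5, 206.3, 296.7, 337.3] 242 (array([0.5373, 0.12  ]), np.float64(0.08158955830534255)) ((539.0299072265625, 110.81739807128906), 83.59870910644531)
scene 0.93 [327.5, 281.6, 409.9, 353.6] 397 (array([0.5484, 0.1222]), np.float64(0.07575908302606033)) ((547.3770141601562, 121.3159408569336), 84.6960220336914)
[0.5399 0.1475 0.0155] [-0.8281 -4.2405  1.9111] 7.65
```

View pics/scene_3.png

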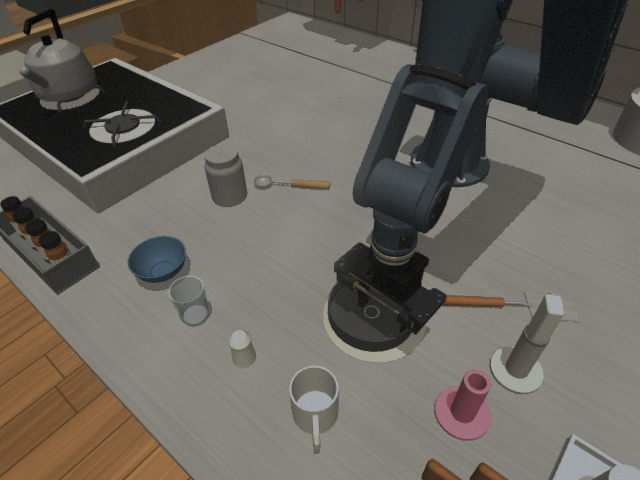

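View pics/top_3.png

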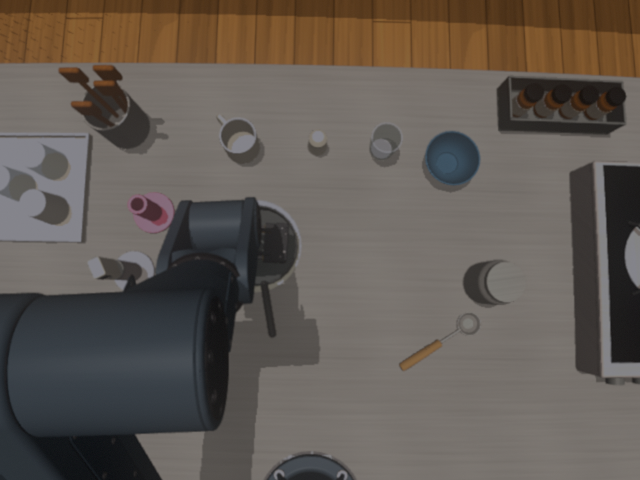

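The ring is at (371,312) in the scene view. The pan needs about 7 mm more.

servo_tool --increments '[[0,[0,-4,0],0],[0,[0,-3,0],0],[0,[0,0,0],0],[0,[0,12,0],0],[0,[0,10,0],0]]'

```text
time_s: 8.28
position: [0.5395, 0.1324, 0.0155]
tcp_rot: [[0.999, -0.051, 0.0], [-0.051, -0.999, 0.001], [0.0, -0.001, -1.0]]
force: [0.3, -0.2, 0.5]
opening: 0.998
```

servo_tool --increments '[[0,[0,0,-10],0],[0,[0,0,-25],0],[0,[0,0,-50],0],[0,[0,0,-50],0],[0,[0,0,-50],0]]'

```text
time_s: 8.9
position: [0.5393, 0.1329, 0.2029]
tcp_rot: [[0.999, -0.051, 0.001], [-0.051, -0.999, 0.001], [0.001, -0.001, -1.0]]
force: [0.4, 0.4, -0.6]
opening: 1.002
```

servo_tool --increments '[[0,[-50,0,-40],0],[0,[-55,0,0],0],[0,[0,0,0],0]]'

```text
time_s: 9.28
position: [0.4297, 0.1384, 0.24]
tcp_rot: [[0.999, -0.05, -0.005], [-0.05, -0.999, 0.0], [-0.005, -0.0, -1.0]]
force: [0.5, -0.1, -0.3]
opening: 0.997
```

```bash
python3 pan.py 4
```

```text
top 0.65 [212.0, 207.0, 296.4, 337.2] 364 (array([0.5378, 0.1278]), np.float64(0.08185658907768148)) ((537.8963012695312, 128.00027465820312), 84.5861587524414)
scene 0.87 [332.1, 235.3, 421.6, 353.6] 717 (array([0.5404, 0.1287]), np.float64(0.08255362808467182)) ((539.1526489257812, 128.16842651367188), 85.94463348388672)
[0.4374 0.138  0.2402] [0.9133 0.6203 0.0736] 9.475
```

View pics/scene_4.png

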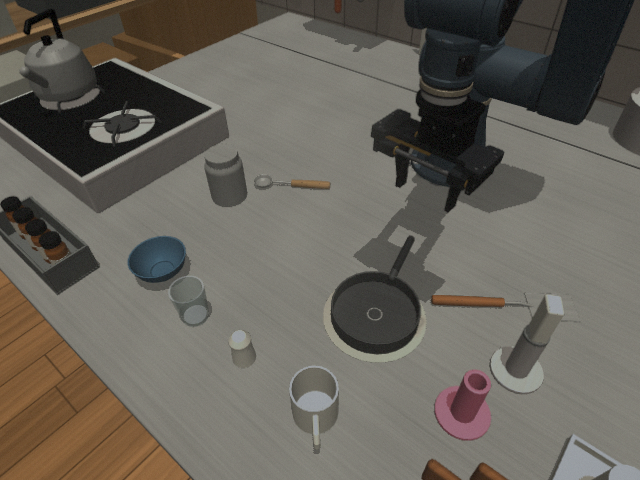

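View pics/top_4.png

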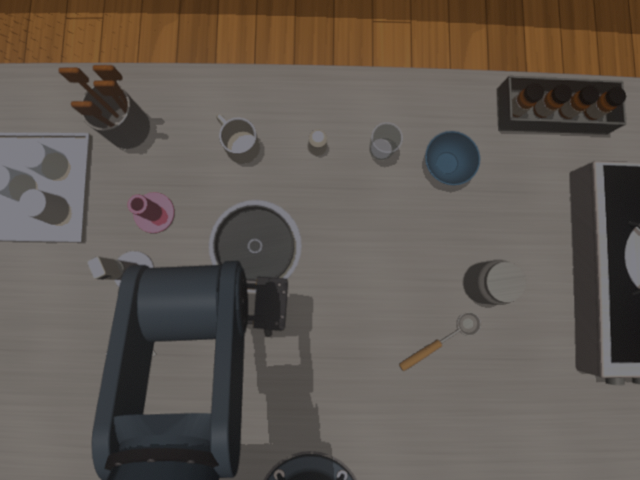

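The pan stands centred: measured (0.539,0.128) against the inset at (0.540,0.1285), with the ring at (375,314) in scene and (255,246) in top. Next is the thermometer.

servo_tool --increments '[[0,[0,0,0],-9.9],[0,[0,0,0],-9.9],[0,[0,0,0],-9.9],[0,[15,-20,0],0],[0,[30,-41,0],0]]'

```text
time_s: 10.1
position: [0.4506, 0.2125, 0.2394]
tcp_rot: [[0.894, 0.447, 0.001], [0.447, -0.894, -0.0], [0.0, 0.001, -1.0]]
force: [0.2, 0.3, 0.4]
opening: 0.994
```

servo_tool --increments '[[0,[35,-47,0],0],[0,[35,-47,0],0],[0,[23,-31,0],0],[0,[12,-17,0],0],[0,[0,0,0],0]]'

```text
time_s: 10.72
position: [0.4793, 0.3883, 0.2387]
tcp_rot: [[0.892, 0.452, 0.0], [0.452, -0.892, 0.0], [0.0, -0.0, -1.0]]
force: [0.2, 0.8, 1.1]
opening: 1.001
```

```bash
python3 - <<'E'
from h import *
s=bot.read_state();print(s['position'],s['tcp_rot'],s['force'])
p,d=bot.capture('scene'); cv2.imwrite('pics/s5.png',cv2.resize(p[120:400,400:640],(600,700),interpolation=2)[:600])
E
```

```text
[0.47934408 0.38833506 0.23872187] [[ 8.91909992e-01  4.52212904e-01  2.37215589e-04]
 [ 4.52212885e-01 -8.91910023e-01  1.31373362e-04]
 [ 2.70983691e-04 -9.90126790e-06 -9.99999963e-01]] [0.153035   0.77163483 1.07832156]
```

View pics/s5.png

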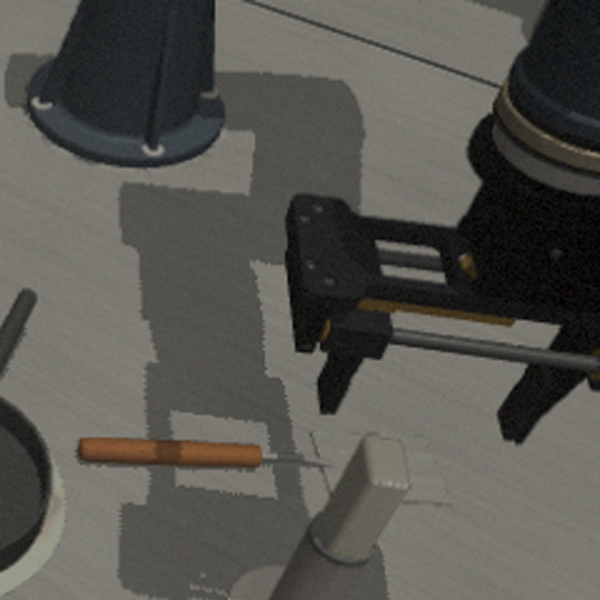

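```bash
python3 - <<'E'
from h import *
q=proj('scene',[[.4793,.3883,.2387],[.48,.387,.196],[.4793+.0435*.452,.3883-.0435*.892,.2387],[.4793-.0435*.452,.3883+.0435*.892,.2387]])
print(q,(q-[400,120])*2.5)
E
```

```text
[[565.89125151 284.30391016]
 [553.96159179 302.81727091]
 [532.99576226 279.35484425]
 [599.38710616 289.34088378]] [[414.72812876 410.7597754 ]
 [384.90397947 457.04317728]
 [332.48940565 398.38711063]
 [498.46776541 423.35220944]]
```

The projections agree: the fingers, at crop (328,410) and (510,440), straddle the handle top at (388,460). I descend and grip.

servo_tool --increments '[[0,[1,1,20],0],[0,[0,0,25],0],[0,[0,0,25],0],[0,[0,0,18],0],[0,[0,0,9],0]]'

```text
time_s: 11.4
position: [0.4795, 0.3848, 0.1415]
tcp_rot: [[0.893, 0.449, -0.002], [0.449, -0.893, -0.001], [-0.002, 0.0, -1.0]]
force: [0.3, -1.0, -0.5]
opening: 1.001
```

servo_tool --increments '[[0,[0,0,0],0],[0,[0,0,0],0]]'

```text
time_s: 11.65
position: [0.4803, 0.3863, 0.1435]
tcp_rot: [[0.893, 0.45, 0.001], [0.45, -0.893, 0.001], [0.002, 0.0, -1.0]]
force: [0.3, -0.4, -0.4]
opening: 1.0
```

```bash
python3 - <<'E'
from h import *
s=bot.read_state();print(s['position'],s['force'])
p,d=bot.capture('scene'); cv2.imwrite('pics/s6.png',cv2.resize(p[160:400,400:640],(600,600),interpolation=2))
E
```

```text
[0.48031206 0.3863389  0.14345843] [ 0.32028636 -0.41683171 -0.36412081]
```

View pics/s6.png

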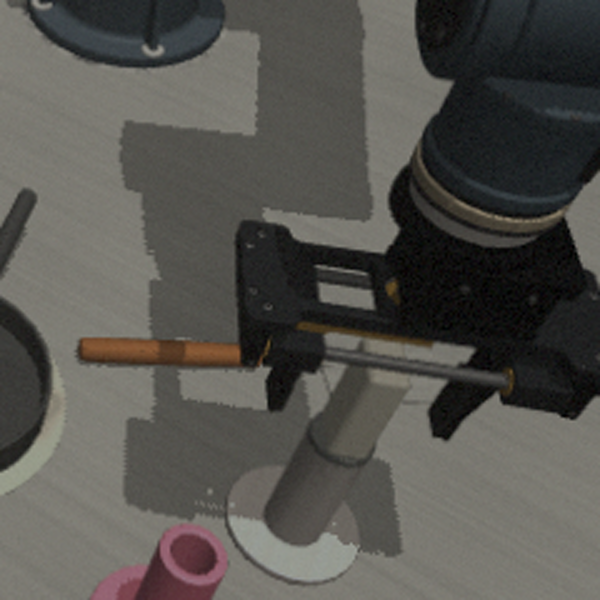

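The handle is between the fingers. I close.

servo_tool --increments '[[0.5,[0,0,0],0],[0.8,[0,0,0],0],[1,[0,0,0],0],[1,[0,0,0],0],[1,[0,0,0],0]]'

```text
time_s: 12.32
position: [0.4796, 0.3864, 0.1426]
tcp_rot: [[0.893, 0.451, -0.0], [0.451, -0.893, -0.0], [-0.0, -0.0, -1.0]]
force: [-0.6, -0.6, 0.0]
opening: 0.521
```

servo_tool --increments '[[1,[0,0,0],0],[1,[0,0,0],0],[1,[0,0,0],0]]'

```text
time_s: 12.7
position: [0.4795, 0.3864, 0.1425]
tcp_rot: [[0.893, 0.451, -0.0], [0.451, -0.893, 0.0], [-0.0, -0.0, -1.0]]
force: [0.7, 0.9, -0.7]
opening: 0.272
```

servo_tool --increments '[[1,[0,0,0],0],[1,[0,0,0],0],[1,[0,0,-8],0],[1,[0,0,-15],0],[1,[0,0,-20],0]]'

```text
time_s: 13.32
position: [0.4796, 0.3862, 0.1866]
tcp_rot: [[0.893, 0.451, -0.0], [0.451, -0.893, -0.0], [-0.0, 0.0, -1.0]]
force: [-0.6, -0.8, -2.3]
opening: 0.271
```

servo_tool --increments '[[1,[0,0,-25],0],[1,[0,0,-25],0],[1,[0,0,-20],0],[1,[0,0,-12],0],[1,[0,0,0],0]]'

```text
time_s: 13.95
position: [0.4801, 0.3866, 0.269]
tcp_rot: [[0.893, 0.451, 0.002], [0.451, -0.893, 0.001], [0.003, -0.0, -1.0]]
force: [-0.4, -0.3, -1.8]
opening: 0.274
```

servo_tool --increments '[[1,[0,0,0],0],[1,[0,0,0],0]]'

```text
time_s: 14.2
position: [0.4791, 0.386, 0.2665]
tcp_rot: [[0.893, 0.451, -0.002], [0.451, -0.893, -0.001], [-0.002, 0.0, -1.0]]
force: [-0.9, -0.6, -1.9]
opening: 0.276
```

```bash
python3 - <<'E'
from h import *
s=bot.read_state();print(s['position'],s['force'])
p,d=bot.capture('scene'); cv2.imwrite('pics/s7.png',p)
E
```

```text
[0.47907057 0.38601445 0.26648494] [-0.90105607 -0.55405873 -1.8844498 ]
```

View pics/s7.png

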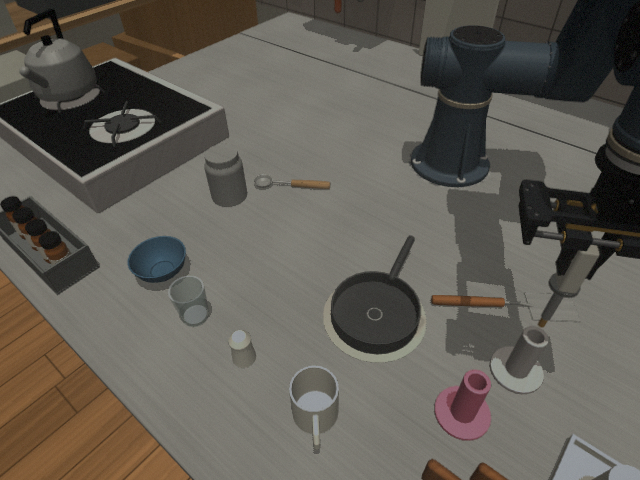

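It is lifted and clear, tip at (541,325), stand left in place. I carry it over to the pan gently.

servo_tool --increments '[[1,[-2,8,0],0],[1,[-5,20,0],0],[1,[-7,30,0],0],[1,[-9,36,0],0],[1,[-9,38,0],0]]'

```text
time_s: 14.88
position: [0.5108, 0.2517, 0.2677]
tcp_rot: [[0.893, 0.45, 0.0], [0.45, -0.893, -0.001], [-0.0, 0.001, -1.0]]
force: [-0.4, 0.2, -1.0]
opening: 0.273
```

servo_tool --increments '[[1,[-9,38,0],0],[1,[-9,35,0],0],[1,[-7,28,0],0],[1,[-4,17,0],0],[1,[-2,7.5,0],0]]'

```text
time_s: 15.5
position: [0.5396, 0.1268, 0.2677]
tcp_rot: [[0.893, 0.449, 0.0], [0.449, -0.893, 0.0], [0.0, -0.0, -1.0]]
force: [0.1, 0.2, -1.9]
opening: 0.275
```

servo_tool --increments '[[1,[0,0,30],0],[1,[0,0,30],0],[1,[0,0,20],0],[1,[0,0,0],0],[1,[0,0,0],0]]'

```text
time_s: 16.12
position: [0.5401, 0.1285, 0.1884]
tcp_rot: [[0.892, 0.451, 0.002], [0.451, -0.892, 0.0], [0.001, 0.001, -1.0]]
force: [-0.1, -0.6, -1.2]
opening: 0.276
```

```bash
python3 - <<'E'
from h import *
np.set_printoptions(precision=4,suppress=True)
s=bot.read_state();print(s['time_s'],s['position'],s['tcp_rot'],s['force'])
p,d=bot.capture('scene'); cv2.imwrite('pics/s8.png',cv2.resize(p[140:380,280:520],(600,600),interpolation=2))
p2,d2=bot.capture('top'); cv2.imwrite('pics/t8.png',p2)
T=s['position']
print('tip proj expected',proj('scene',T-[0,0,.1275]),'ring',proj('scene',[.539,.128,.006]), 'collar c',proj('scene',T-[0,0,.0295]))
E
```

```text
16.125 [0.5401 0.1285 0.1884] [[ 0.8924  0.4512  0.0015]
 [ 0.4512 -0.8924  0.0002]
 [ 0.0015  0.0005 -1.    ]] [-0.106  -0.6497 -1.1877]
tip proj expected [[376.3    296.6474]] ring [[374.3831 313.5546]] collar c [[380.4036 261.1504]]
```

View pics/s8.png

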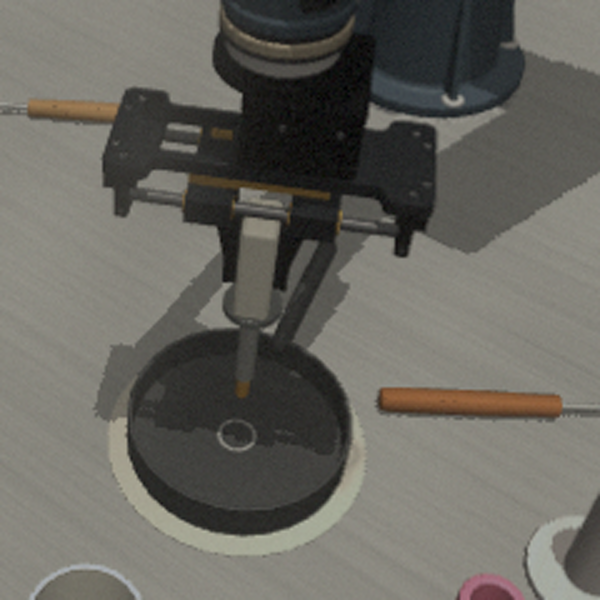

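The tip at (376.8,296.8) matches the projection within 1 px, and the ring is at (374.8,314). I lower it toward contact.

servo_tool --increments '[[1,[-1,0,18],0],[1,[0,0,18],0],[1,[0,0,9],0],[1,[0,0,0],0],[1,[0,0,0],0]]'

```text
time_s: 16.85
position: [0.5392, 0.1277, 0.1434]
tcp_rot: [[0.893, 0.451, 0.002], [0.451, -0.893, 0.0], [0.002, 0.001, -1.0]]
force: [-0.1, -0.4, -1.7]
opening: 0.275
```

servo_tool --increments '[[1,[0,0,4],0],[1,[0,0,3],0],[1,[0,0,3],0],[1,[0,0,0],0],[1,[0,0,0],0]]'

```text
time_s: 17.48
position: [0.5386, 0.1276, 0.1327]
tcp_rot: [[0.893, 0.451, 0.0], [0.451, -0.893, -0.0], [0.0, 0.0, -1.0]]
force: [-0.6, 1.2, 0.1]
opening: 0.275
```

servo_tool --increments '[[1,[0,0,3],0],[1,[0,0,0],0],[1,[0,0,0],0],[1,[0,0,0],0]]'

```text
time_s: 17.98
position: [0.5386, 0.1276, 0.1297]
tcp_rot: [[0.893, 0.451, 0.0], [0.451, -0.893, 0.0], [0.0, 0.0, -1.0]]
force: [0.7, 0.0, 1.0]
opening: 0.275
```

```bash
python3 - <<'E'
from h import *
np.set_printoptions(precision=4,suppress=True)
for k in range(4):
    p,d=bot.capture('scene'); s=bot.read_state();print(s['time_s'],s['position'],s['force'])
cv2.imwrite('pics/s9.png',cv2.resize(p[200:360,300:460],(600,600),interpolation=2))
T=s['position']
print('ring',proj('scene',[.539,.128,.006]), 'collar c',proj('scene',T-[0,0,.0295]))
E
python3 pan.py 9
```

```text
18.025 [0.5386 0.1276 0.1297] [ 0.3806 -0.1208  1.062 ]
18.075 [0.5386 0.1276 0.1297] [-0.8168  0.5759  0.9976]
18.125 [0.5386 0.1276 0.1296] [-0.4103  0.1523 -0.4013]
18.175 [0.5386 0.1276 0.1297] [-0.2874  0.6845  0.4227]
ring [[374.3831 313.5546]] collar c [[377.9199 282.4359]]
top 0.87 [222.3, 210.0, 293.8, 336.8] 134 (array([0.537 , 0.1276]), np.float64(0.08156542897524456)) ((536.4559936523438, 124.50994110107422), 82.68144226074219)
scene 0.6 [333.2, 259.9, 419.9, 354.8] 645 (array([0.5405, 0.1289]), np.float64(0.08172096076524953)) ((539.1492919921875, 128.21060180664062), 86.50938415527344)
[0.5386 0.1276 0.1297] [-0.1831  0.1191 -0.2466] 18.375
```

View pics/s9.png

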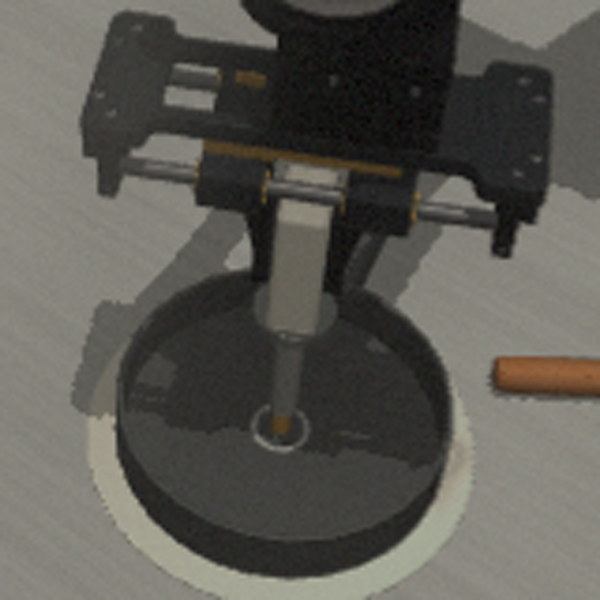

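The tip is in the ring. The wrist z force has risen about 2 N, which matches the 3.8 mm push-in computed from the pose. Another 3 mm brings it to half-way.

servo_tool --increments '[[1,[0,0,1.5],0],[1,[0,0,1.5],0],[1,[0,0,0],0],[1,[0,0,0],0],[1,[0,0,0],0]]'

```text
time_s: 19.0
position: [0.5386, 0.1276, 0.1267]
tcp_rot: [[0.893, 0.451, 0.0], [0.451, -0.893, 0.0], [0.0, 0.0, -1.0]]
force: [-0.6, 0.0, 1.2]
opening: 0.274
```

```bash
python3 - <<'E'
from h import *
np.set_printoptions(precision=4,suppress=True)
F=[]
for k in range(14):
    p,d=bot.capture('scene' if k%2 else 'top'); s=bot.read_state();F.append(s['force'])
    cv2.imwrite('pics/s10.png' if k%2 else 'pics/t10.png',p)
print(s['time_s'],s['position'],np.mean(F,0),np.std(F,0),s['opening'])
p=cv2.imread('pics/s10.png'); cv2.imwrite('pics/s10c.png',cv2.resize(p[200:360,300:460],(600,600),interpolation=2))
E
```

```text
19.7 [0.5386 0.1276 0.1266] [-0.2552  0.0412  1.3211] [0.4341 0.359  0.3886] 0.27462985950054886
```

View pics/s10c.png

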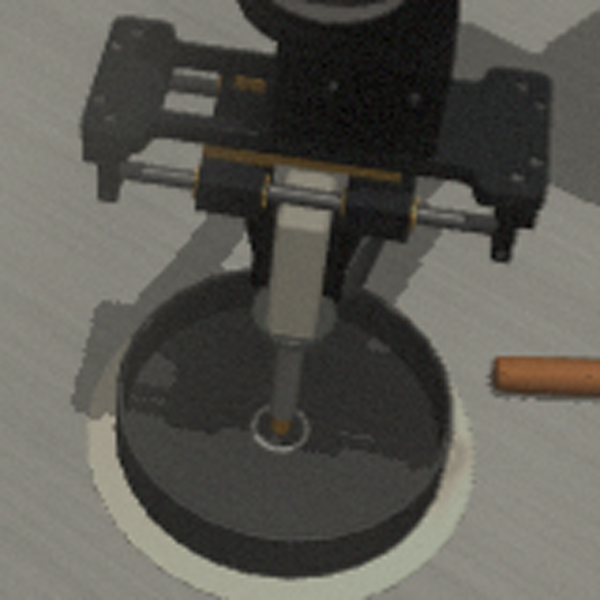

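View pics/s10.png

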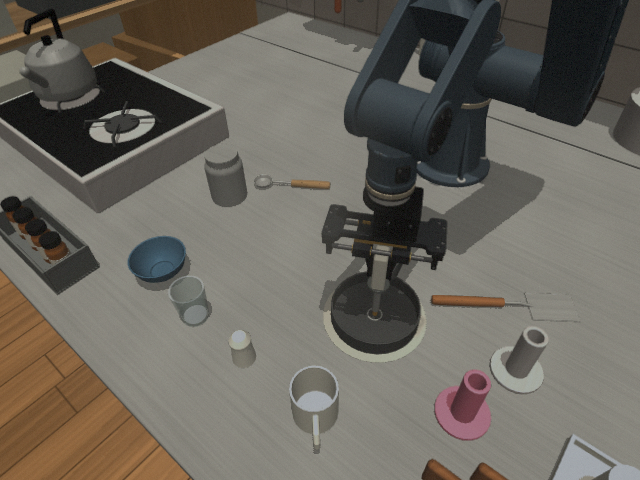

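The tip sits in the ring at (375,314), upright, and the brass pin shows about half pushed in. The force change of about 3 N agrees. The bystanders stand where they were, so I hand in.

```bash
python3 - <<'E'
from rig import bot
print(bot.hand_in())
E
```

```text
the job is handed in; nothing more can be done
None
```

I slid the pan onto the marble inset and handed in with the thermometer held upright, its tip lightly pressed in the ring. The hand-in gave no verdict.

- **Pan:** I pushed it from inside its rim with the open fingers. Before the grasp it measured (0.538–0.540, 0.128) m, against the inset at (0.540, 0.1285) m. With the thermometer on it, the scene camera still gave about the same. The top camera saw little of the rim by then and gave (0.537, 0.128). All of these are within about 3 mm of centre.
- **Thermometer:** I took it from the white stand, not the pink one, and carried it clear. The tip is inside the ring in the scene picture, pushed in about 6.9 mm by the tool height.
- **Press:** the wrist force rose by about 3 N from lifting to pressing. Those readings are noisy by about 0.4 N.
- **Everything else:** in the last scene picture the bystanders and the empty stand look to be where they began, judged by eye rather than measured. No check failed; the robot clock was at 19.7 s of the 64 s allowed.

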